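Level the drying board

ROBOT

A 6-joint arm with a two-finger parallel gripper is mounted at the origin on the work surface. World frame = base frame: x ahead of the robot, y to its left, z up, the work surface at z = 0. Lengths are in m, angles in rad, forces in N, time in s.
With the tool pointing down it reaches from about 0.425 to 0.95 m from the base axis. Payload 3.5 kg.
Tool frame: the origin (TCP) lies between the finger pads; the fingertips stand 19 mm ahead of it and the grasp point (between the pads) is the TCP; z points along the fingers, y is the line along which they close (so a half turn about z gives the same grasp; the last joint's range is limited). The gripper opens to 85 mm and grips with 20 to 120 N. Pads are 22 mm wide; open, the fingers measure 114 mm over their backs; the gripper's body (76 mm by 85 mm) begins 54 mm behind the grasp point. The pads swing forward as they close: fully open they stand 13 mm farther back than shut.
Start: joints at [-1.277, 0.286, 1.577, -0, 1.279, -0.15], TCP at [0.29, -0.61, 0.25] pointing down, gripper open.
Joint ranges: [-2.77, 2.77], [-0.9, 2.22], [0.21, 2.48], [-1.53, 4.67], [0.24, 2.81], [-2.84, 2.84]. Speed limits (rad/s): [2.79, 2.79, 3.14, 3.14, 3.14, 3.14].

INTERFACE

Orientations are given as a unit quaternion [x, y, z, w].
In Python, from plant import get_state, cams, ctrl gives the robot as it stands. The module is installed in compiled form; this text tells all that it offers.
- The arm moves only by the tool jog_arm, never from a script. Its argument "deltas" is text: rows parted by semicolons, each of 6 numbers parted by spaces: the shift along the world's x, y, z normalised to -1 to 1, where 1 is 0.02 m, then the turn, a rotation vector about the world's x, y, z normalised to -1 to 1, where 1 is 0.1 rad. In form: x y z ax ay az; .... A call has 1 to 20 rows; each row shifts and turns the commanded pose from where the row before left it; what a row does not reach is not made up. A row lasts 1/8 s, in which the tool goes at most 62.5 mm and 10.7 degrees, less where a joint would pass 70% of its speed; a pose out of reach is approached as far as the arm can. A call with a number of a shift or a turn outside -1 to 1 is refused whole. A call with a gripper value outside its range is refused whole. "gripper" is the opening, from 0 (shut) to 1 (fully open), set as the call begins (left out, the last holds). The fingers move at their own pace and stop on an object; "squeeze" is the grip in N (left out, the last holds). Time passes only in rows, so rows that do not move let the fingers close. It gives the time, the measured TCP pose, the force, the opening and the grip force at its end, in the units of the state.
- get_state(): the state, without advancing time (a new reading comes with each control period).
- cams.read_camera(name): name is "scene" or "top" or "wrist"; returns a dict with "color" (400x640x3 uint8, blue, green, red), "vfov" (degrees; the focal length in pixels is half the picture's height over the tangent of half this angle, whatever the lens; pixels are square), "cx", "cy" (the principal point, pixels), "rvec" (rotation vector, rad) and "tvec" (3), from world to camera coordinates, as OpenCV has them. Camera axes: x right, y down, z forward; pixel columns grow to the right and rows downward; lengths in m; the calibration is good to about 2 mm. The wrist camera is an equidistant fisheye: a pixel r from the principal point sees the ray r / f radians off the axis. A picture is of the moment at which its call begins. There is no depth.
- ctrl.sign_off(): hands the job in; it is judged then, once.
The state is a dict: "time": time; "qpos": joint angles; "dq": joint speeds; "joint_efforts": joint torques, N m; "eef_pos": TCP position; "tcp_rot": TCP orientation; "contact_force": force on the tool from outside, world axes, zero at the start; "wrist_torque": the same for the moment, N m; "opening": opening from 0.0 (shut) to 1.0 (fully open); "finger_force": force on a finger pad.
Only numpy, scipy, OpenCV 4.12 (cv2) and the standard library are available. Lean on these libraries where they do the work, as an engineer would, in place of code of your own. Each camera call takes 0.05 s, during which the arm holds its last target. There are 200 camera calls.

TASK

Lay the spirit level flat inside the blue outline on the white board with its red end towards the red mark, and let go of it. Then grip the black thumb wheel, press it down so that the foot below stands firmly on its pin, and turn it until the bubble rests between the two black rings. Finish while still gripping and pressing the wheel, with the bubble centred, and leave the other things on the table where they are.

Things in the scene. Friction and masses are not known exactly. Their poses are not given: they have to be found in the camera images.
- stand: Levelling stand for a drying artwork, fixed to the table: wooden base 220 (x) x 300 (y) x 12 mm; origin at the centre of its underside. A hinged white board with a yellow sheet lies over it; the hinge is at the -y end, the black thumb wheel at the +y end, 100 mm from the origin.
- board: White board, 170 (x) x 270 (y) x 12 mm. Origin on the hinge axis (its own x), 120 mm to -y of the stand's origin, 46 mm above the table; +y runs along the board to the wheel; top surface at z = +6 mm, from y = -15 to +255. A spring lifts the wheel end, which rests about 3.4 degrees (0.06 rad) too high until it is pushed down.
- outline (a point): Centre of the blue painted outline on the board's top (inside 136 mm along the board's y, 40 mm along x), at board x = -60, y = +75, z = +6 mm; axes as the board's. A red painted mark lies beyond its +y end.
- wheel: Black round thumb wheel of the levelling foot, 44 mm across, 24 mm high; origin at the centre of its underside, 22 mm above the board's top, at board x = 0, y = +220 mm. It turns about its z, with the foot, against about 0.1 N m and stays as turned. White stripe along its x. Its stem swivels a few degrees, so a gripped wheel may stay upright. Clockwise seen from above raises the pressed board.
- wheel_top (a point): Centre of the wheel's top face, 24 mm above its origin. Pushed down, first the board gives way (3 to 5 N, 17 to 22 mm) until the foot stands on its pin; then, from about 6 N, the wheel also sinks on its sprung stem, 0.6 N per mm, 10 mm at most. A sink of 3 to 8 mm is a firm press. The wheel rises 4 to 7 mm while the foot is turned to level.
- foot: Levelling foot: brass disc 46 mm across below the board and wheel, turning with the wheel, origin 46.7 mm below the wheel's (less when the wheel is sunk). Its sloping underside rides on the pin like a screw. Level at turn 0; pressed, the board tilts 0.0277 rad x sin(turn). It starts too low, needing 0.7 to 1.4 rad clockwise; stops at 1.5 rad either way.
- pin: Short fixed steel pin on the base on which the foot stands when the board is pressed down, 10 mm across, 15 mm high, origin at the centre of its underside, on top of the base.
- level: Loose spirit level lying on the table, 110 (its x) x 22 (y) x 26 mm (z), about 120 g, origin at the centre of its underside; green vial along the middle of its top (up to 36 mm high); red cap on its +x end, black cap on its -x end. Grip it across its 22 mm.
- level_red_end (a point): Middle of the red end face of the spirit level, 55 mm along its +x from its centre and 13 mm above its underside.
- bubble (a joint): Place of the pale bubble in the vial as an angle in rad, equal to the level's tilt: 0 centred, positive towards the red end, 4 mm along the vial per 0.01 rad, at most 0.045. It goes to the higher end and settles in about 1 s. The bubble is 14 mm long, the black rings 20 mm apart: between the rings is within 0.0075 rad.
- amber_bottle: Bystander, to be left alone (sizes in mm): amber glass bottle with red cap, 44 across, 110 high.
- blue_jar: Bystander, to be left alone (sizes in mm): jar with blue cap, 56 across, 70 high.
- dish: Bystander, to be left alone (sizes in mm): small green glass dish, 60 across, 22 high.
- bowl: Bystander, to be left alone (sizes in mm): white bowl, 100 across, 50 high.
- tub: Bystander, to be left alone (sizes in mm): white plastic tub, 110 across, 70 high.
- magnifier: Bystander, to be left alone (sizes in mm): black hand magnifier lying flat, lens ring 96 across, handle 100 long along its +x.
- brush: Bystander, to be left alone (sizes in mm): paint brush lying flat along its x, 200 long.
Mind the look-alikes: they are no part of the job. Several things look just like the level: the one meant starts farthest from the robot's base.

How it is judged:
On the way, in this order (a step that is already met when the one before it is completed fails the run):
1. the level lies in the outline, red end to the mark, let go of (x of level in the frame of board between -0.073 and -0.047 m and y of level in the frame of board between 0.055 and 0.095 m and z of level in the frame of board between 0.002 and 0.01 m and angle between the x axis of level and the y axis of board, either way round below 0.15 rad and angle between the z axis of level and the z axis of board, either way round below 0.05 rad and y of level_red_end in the frame of board above 0.09 m and contact force between the fingers and level below 0.2 N), for 0.2 s.
2. the wheel is gripped and the foot pressed onto its pin (contact force between foot and pin above 1.5 N and contact force between the fingers and wheel above 2 N), for 0.2 s.
At the end, for the whole second after the job is handed in: The level lies flat in the outline (centre within 13 mm across and 20 mm along, within 0.15 rad), red end to the mark, untouched by the fingers; the fingers hold the wheel (over 2 N), the foot presses on its pin with over 1.5 N, and the bubble rests within 3 mm (0.0075 rad) of centre, all at rest (all of step 1 and all of step 2 and value of joint bubble between -0.0075 and 0.0075 rad and angular speed of wheel below 0.15 rad/s and linear speed of level below 0.02 m/s); the arm keeps its last pose, push and grip.
It fails at once if a bystander is moved by more than 30 mm (distance of any of amber_bottle, blue_jar, dish, bowl, tub, magnifier, brush from where it was at the start of the episode above 0.03 m).
It also fails if it takes over 58 s, if anything falls off the work surface, if the arm or the gripper's body presses on something with over 40 N, if the wrist force passes 120 N, or if a joint passes its speed limit or range.

## Working session

There is one attempt and no reset: what is moved stays moved. The work goes in short steps, Python scripts to look and compute and a tool call to move; the robot and the scene stay as the last step left them, time stands still between calls to the robot, and variables do not carry over. Pictures are saved under pics/ and viewed, at most 10 in all, crops included, and the job is handed in when it is done.

Besides the shell and the picture viewer there is one more tool, called after ">>>" by a JSON object that holds its "method" and its "body". jog_arm: Moves the arm, as the interface text tells. Its arguments: {"type":"object","properties":{"deltas":{"type":"string"},"gripper":{"type":"number"},"squeeze":{"type":"number"}},"required":["deltas"]}

```bash
mkdir -p pics; cat > h.py <<'E'
import numpy as np,cv2
from plant import get_state,cams,ctrl
def shot(n,fn=None):
    c=cams.read_camera(n)
    if fn: cv2.imwrite('pics/'+fn,c['color'])
    np.savez('last_%s.npz'%n,**c)
    return c
def K(c):
    f=200/np.tan(np.radians(c['vfov'])/2); return f
def ray(c,uv,fish=False):
    f=K(c);R=cv2.Rodrigues(np.array(c['rvec'],float))[0];t=np.array(c['tvec'],float).ravel()
    d=np.array([uv[0]-c['cx'],uv[1]-c['cy']])
    if fish:
        r=np.hypot(*d)+1e-9;th=r/f;v=np.array([*(d/r*np.sin(th)),np.cos(th)])
    else: v=np.array([d[0]/f,d[1]/f,1])
    return -R.T@t,R.T@v
def atz(c,uv,z,fish=False):
    o,v=ray(c,uv,fish);return (o+v*(z-o[2])/v[2]).round(4)
def proj(c,p,fish=False):
    f=K(c);R=cv2.Rodrigues(np.array(c['rvec'],float))[0];q=R@np.array(p)+np.array(c['tvec']).ravel()
    if fish:
        r=np.hypot(q[0],q[1]);th=np.arctan2(r,q[2]);return np.array([c['cx'],c['cy']])+f*th*q[:2]/r
    return np.array([c['cx'],c['cy']])+f*q[:2]/q[2]
E
python3 - <<'E'
from h import *
for n in('top','scene'):
    c=shot(n,n+'0.png');print(n,c['vfov'],ray(c,(320,200)))
s=get_state();print(s)
E
```

```text
top 57.54178838109908 (array([ 0.38848886, -0.00711084,  0.9152567 ]), array([ 0.08230915, -0.01747263, -0.99654168]))
scene 49.37026046088971 (array([ 1.44620578, -0.1281892 ,  0.98213303]), array([-0.67572393,  0.09203882, -0.73147244]))
{'time': 0.1, 'qpos': array([-1.27703712e+00,  2.87078682e-01,  1.57804030e+00, -4.96565907e-05,
        1.27866120e+00, -1.49974142e-01]), 'dq': array([ 3.35886165e-05, -2.11628119e-03, -1.88917862e-03,  2.41689164e-04,
       -3.54429658e-04, -5.41713869e-04]), 'joint_efforts': array([ 5.70030909e-05, -4.07299376e+01, -2.93698794e+01, -2.01955791e-04,
        3.41355037e-03, -1.38531448e-05]), 'eef_pos': array([ 0.28965185, -0.60905977,  0.24907916]), 'tcp_rot': array([ 9.75486223e-01,  2.20057793e-01, -1.02273056e-04, -1.08923404e-03]), 'contact_force': array([ 0.93110363,  0.14818004, -0.36433316]), 'wrist_torque': array([ 0.03909699,  0.0303876 , -0.02069006]), 'finger_force': 0.0, 'opening': 1.0021693626358394}
```

View pics/top0.png

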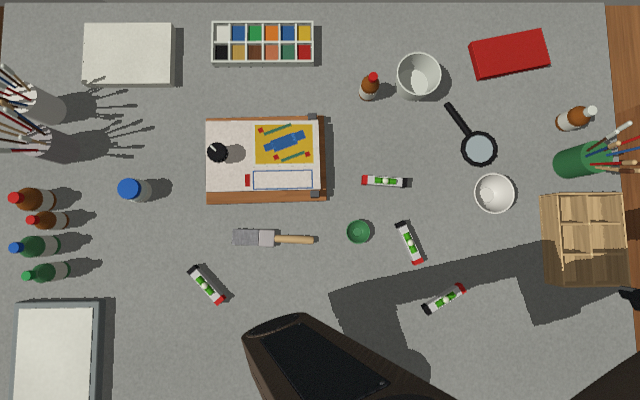

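View pics/scene0.png

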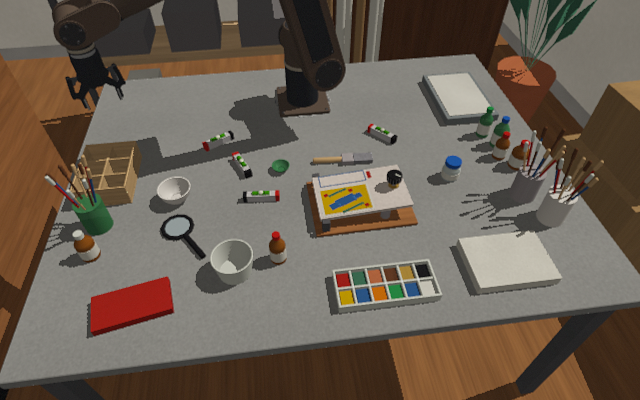

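Top view: four levels at (386,181), (410,242), (206,285) and (444,298). The stand is at (266,160), the wheel at (217,153), the red mark at (248,181) and the outline at (282,180). The level nearest the stand is probably the farthest from the base; I'll measure them all.

```bash
python3 - <<'E'
from h import *
c=dict(np.load('last_top.npz'));s=dict(np.load('last_scene.npz'))
for uv in[(386,181),(410,242),(206,285),(444,298)]:
    p=atz(c,uv,.026);print(uv,p,np.hypot(p[0],p[1]))
for n,uv,z in[('wheeltop',(216,152),.11),('baseSE',(326,201),.012),('baseSW',(206,203),.0),('dish',(359,231),.022),('jar',(128,188),.07),('amb',(373,77),.11),('bowl',(494,193),.05),('brush',(275,238),.01)]:print(n,atz(c,uv,z))
im=cv2.resize(c['color'][100:260,190:430],None,fx=3.3,fy=3.3,interpolation=cv2.INTER_CUBIC)
cv2.imwrite('pics/top0c.png',im)
E
```

```text
(386, 181) [ 0.5074 -0.1863  0.026 ] 0.5405205361501078
(410, 242) [ 0.3572 -0.2406  0.026 ] 0.4306741227424745
(206, 285) [0.2614 0.2513 0.026 ] 0.3626039850856579
(444, 298) [ 0.2228 -0.318   0.026 ] 0.38828319561886787
wheeltop [0.5649 0.2101 0.11  ]
baseSE [ 0.4604 -0.0379  0.012 ]
baseSW [0.4593 0.2626 0.    ]
dish [ 0.3853 -0.1173  0.022 ]
jar [0.4905 0.4222 0.07  ]
amb [ 0.7375 -0.1463  0.11  ]
bowl [ 0.4728 -0.4416  0.05  ]
brush [0.3704 0.089  0.01  ]
```

View pics/top0c.png

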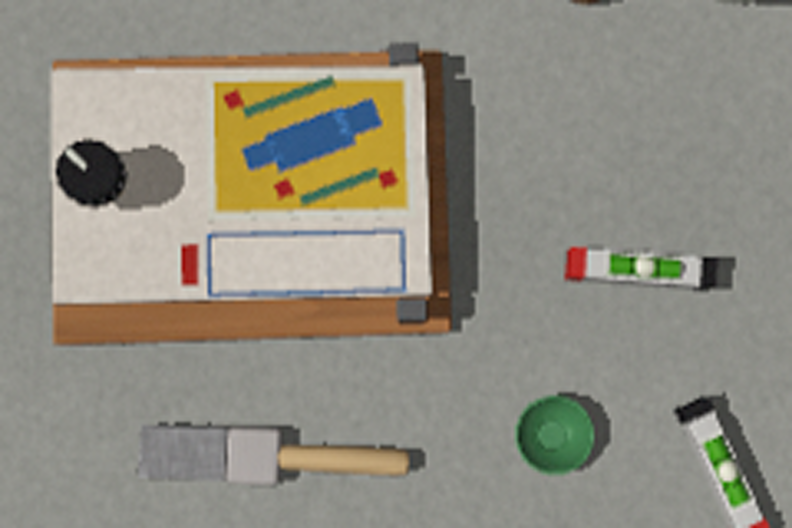

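Crop: the target level's red end is at crop (567,263), pointing left, and its vial centre is at (647,267). The outline corners are at (208,233), (404,230), (405,290) and (210,297), and the wheel top is at (92,173). The stand's yaw is near 0, and I'll fit its pose next.

```bash
cat > fit.py <<'E'
from h import *
from scipy.optimize import least_squares
from scipy.spatial.transform import Rotation as Ro
c=dict(np.load('last_top.npz'));sc=dict(np.load('last_scene.npz'))
C=lambda u:np.array([u[0]/3.3+190,u[1]/3.3+100])-.35
def bw(p,S,tilt=.06):
    q=Ro.from_euler('x',tilt).apply(np.array(p))+[0,-.12,.046]
    return Ro.from_euler('z',S[2]).apply(q)+[S[0],S[1],0]
def sw(p,S): return Ro.from_euler('z',S[2]).apply(np.array(p))+[S[0],S[1],0]
if __name__=='__main__':
    L=.0695;W=.0215
    obs=[((-.06+W,.075+L,.006),(208,233)),((-.06+W,.075-L,.006),(404,230)),((-.06-W,.075-L,.006),(405,290)),((-.06-W,.075+L,.006),(210,297)),((0,.22,.052),(92,173)),((.085,.255,.006),(52,68)),((-.085,.255,.006),(53,302))]
    ob2=[((-.11,.15,.006),(54,338)),((-.11,-.15,.006),(449,331))]
    f=lambda S:np.concatenate([proj(c,bw(p,S))-C(u) for p,u in obs]+[proj(c,sw(p,S))-C(u) for p,u in ob2])
    r=least_squares(f,[.56,.11,0],loss='soft_l1');print(r.x,r.fun.reshape(-1,2).round(1).tolist())
    S=r.x
    print('scene wheel',proj(sc,bw((0,.22,.052),S)),'outline c',proj(sc,bw((-.06,.075,.006),S)))
    print('outline world',bw((-.06,.075,.006),S),'wheeltop',bw((0,.22,.052),S))
    # level
    ol=[((.055,0,.026),(567,263)),((.055,.011,.026),(569,280)),((.055,-.011,.026),(570,247)),((-.055,0,.026),(718,272)),((0,0,.034),(647,267))]
    lw=lambda p,q:Ro.from_euler('z',q[2]).apply(np.array(p))+[q[0],q[1],0]
    r=least_squares(lambda q:np.concatenate([proj(c,lw(p,q))-C(u) for p,u in ol]),[.5,-.18,1.57]);print('level',r.x,r.fun.reshape(-1,2).round(1).tolist())
    print('scene level ends',proj(sc,lw((.055,0,.026),r.x)),proj(sc,lw((-.055,0,.026),r.x)))
    # mark green vial centroid in scene
    hsv=cv2.cvtColor(sc['color'],cv2.COLOR_BGR2HSV)[180:212,235:290]
    m=cv2.inRange(hsv,(40,120,60),(75,255,255));ys,xs=np.nonzero(m);print('green scene',xs.mean()+235,ys.mean()+180,'pred',proj(sc,lw((0,0,.033),r.x)))
    hsv=cv2.cvtColor(c['color'],cv2.COLOR_BGR2HSV)[165:200,355:420]
    m=cv2.inRange(hsv,(40,120,60),(75,255,255));ys,xs=np.nonzero(m);print('green top',atz(c,(xs.mean()+355,ys.mean()+165),.033))
E
python3 fit.py; python3 -c "
from h import *
from scipy.spatial.transform import Rotation as R
s=get_state();print(R.from_quat(s['tcp_rot']).as_matrix().round(3))"
```

```text
[0.56930632 0.11215654 0.01907075] [[0.4, 0.4], [-0.3, 0.3], [-0.1, -0.1], [0.1, -1.0], [-1.0, -1.3], [-0.0, -0.3], [-0.3, 0.0], [0.3, 1.9], [1.0, 0.5]]
scene wheel [394.2811652 173.5397389] outline c [341.48480008 178.2099125 ]
outline world [0.5101848  0.06552589 0.0564865 ] wheeltop [0.56746637 0.20862498 0.11109851]
level [ 0.50792751 -0.18264754  1.50241155] [[0.9, 0.1], [0.1, -0.6], [0.2, 0.6], [-0.5, 0.0], [-0.6, -0.2]]
scene level ends [278.9024692  191.81541041] [242.80727569 193.63195794]
green scene 259.46666666666664 192.44444444444446 pred [260.64900667 191.12570838]
green top [ 0.5082 -0.1822  0.033 ]
[[ 0.903  0.429 -0.001]
 [ 0.429 -0.903  0.002]
 [ 0.    -0.002 -1.   ]]
```

The fit residuals are about 1 px, and both cameras agree on the level at (0.508, -0.1825). Moving above it now.

>>> {"method": "jog_arm", "body": {"deltas": "0.5 1 -0.25 0 0 0.5;0.5 1 -0.25 0 0 0.5;0.5 1 -0.25 0 0 0.5;0.5 1 -0.25 0 0 0.5;0.5 1 -0.25 0 0 0.5;0.5 1 -0.25 0 0 0.5;0.5 1 -0.25 0 0 0.5;0.5 1 -0.25 0 0 0.5;0.5 1 -0.25 0 0 0.5;0.5 1 -0.25 0 0 0.5;0.5 1 -0.25 0 0 0.5;0.5 1 -0.25 0 0 0.5;0.5 1 -0.25 0 0 0.5;0.5 1 -0.25 0 0 0.5;0.5 1 -0.25 0 0 0.5;0.5 1 -0.25 0 0 0.5;0.5 1 -0.25 0 0 0.5;0.5 1 -0.25 0 0 0.5;0.9 1 -0.25 0 0 1;0.5 0.8 -0.25 0 0 0.5", "gripper": 0.7}}

```text
time: 2.6
eef_pos: [0.4986, -0.2122, 0.1501]
tcp_rot: [0.733, 0.681, 0.0, 0.0]
contact_force: [0.2, -0.3, -0.7]
opening: 0.701
finger_force: 0.0
```

>>> {"method": "jog_arm", "body": {"deltas": "0 0.5 0 0 0 0;0 0 0 0 0 0;0 0 0 0 0 0"}}

```text
time: 2.98
eef_pos: [0.4977, -0.2041, 0.1506]
tcp_rot: [0.734, 0.679, -0.0, 0.0]
contact_force: [-0.2, -0.9, 0.4]
opening: 0.703
finger_force: 0.0
```

```bash
cat > st.py <<'E'
from h import *
from scipy.spatial.transform import Rotation as R
s=get_state();M=R.from_quat(s['tcp_rot']).as_matrix()
print(s['time'],s['eef_pos'].round(4),'yang',round(np.arctan2(M[1,1],M[0,1]),3),'zax',M[:,2].round(3),'F',s['contact_force'].round(2),'op',round(s['opening'],3),'ff',round(s['finger_force'],2),'tz',s['wrist_torque'].round(3),'q6',s['qpos'].round(2))
E
python3 st.py; python3 -c "
from h import *
c=shot('wrist','w1.png')
for p in[(.508,-.1825,.034),(.5117,-.1276,.026)]:print(proj(c,p,True))"
```

```text
2.975 [ 0.4977 -0.2041  0.1506] yang -0.078 zax [ 0.    -0.001 -1.   ] F [-0.19 -0.92  0.42] op 0.703 ff 0.0 tz [-0.036 -0.019  0.   ] q6 [-0.58  0.09  2.   -0.    1.05 -0.5 ]
[338.06145228 172.38302486]
[337.25624645 102.6379194 ]
```

View pics/w1.png

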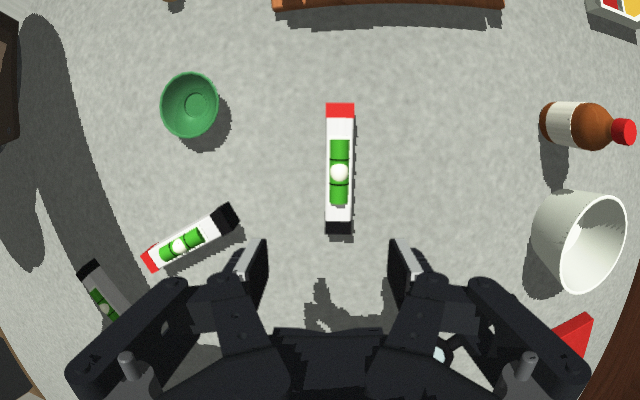

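The wrist view matches the prediction: bubble at (339,172), red end at (340,103). Descending to grip.

>>> {"method": "jog_arm", "body": {"deltas": "0.5 1 -0.6 0 0 0.1;0.05 0.1 -0.7 0 0 0;0 0 -0.8 0 0 0;0 0 -0.8 0 0 0;0 0 -0.8 0 0 0;0 0 -0.8 0 0 0;0 0 -0.8 0 0 0;0 0 -0.6 0 0 0;0 0 -0.35 0 0 0;0 0 0 0 0 0;0 0 0 0 0 0"}}

```text
time: 4.4
eef_pos: [0.5093, -0.1818, 0.0259]
tcp_rot: [0.73, 0.683, 0.0, 0.001]
contact_force: [-0.9, -0.0, 0.5]
opening: 0.7
finger_force: 0.0
```

>>> {"method": "jog_arm", "body": {"deltas": "0 0 0 0 0 0;0 0 0 0 0 0;0 0 0 0 0 0;0 0 0 0 0 0;0 0 0 0 0 0;0 0 0 0 0 0;0 0 0 0 0 0;0 0 0 0 0 0", "gripper": 0, "squeeze": 30}}

```text
time: 5.4
eef_pos: [0.5092, -0.1818, 0.0259]
tcp_rot: [0.73, 0.683, 0.0, 0.0]
contact_force: [-1.1, 1.1, 5.3]
opening: 0.251
finger_force: 32.5
```

```bash
python3 st.py
```

```text
5.4 [ 0.5092 -0.1818  0.0259] yang -0.067 zax [ 0.001 -0.    -1.   ] F [-1.13  1.15  5.27] op 0.251 ff 32.49 tz [ 0.083  0.109 -0.01 ] q6 [-0.53  0.3   2.03 -0.    0.81 -0.46]
```

>>> {"method": "jog_arm", "body": {"deltas": "0 0 0.6 0 0 0;0 0 1 0 0 0;0 0 1 0 0 0;0 0.3 1 0 0 0;0 0.8 1 0 0 0.1;0 1 0.4 0 0 0.2;0 1 0 0.1 0 0.2;0 1 0 0.1 0 0.2;0.05 1 0 0.2 0 0.2;0 1 0 0.2 0 0;0 1 0 0 0 0;0 1 0 0 0 0;0 1 0 0 0 0;0 1 0 0 0 0;0 1 0 0 0 0;0 1 0 0 0 0;0 0.25 0 0 0 0;0 0 0 0 0 0;0 0 0 0 0 0;0 0 0 0 0 0"}}

```text
time: 7.9
eef_pos: [0.5099, 0.0649, 0.1253]
tcp_rot: [0.699, 0.715, 0.021, -0.021]
contact_force: [0.6, -0.4, -1.7]
opening: 0.251
finger_force: 31.7
```

```bash
python3 st.py; python3 - <<'E'
from h import *
c=shot('wrist','w2.png')
from fit import bw
S=[.5693,.1122,.0191]
for p in[(-.06,.143,.006),(-.04,.143,.006),(-.08,.143,.006),(0,.22,.052)]:print(proj(c,bw(p,S),True))
E
```

```text
7.9 [0.5099 0.0649 0.1253] yang 0.022 zax [-0.001  0.06  -0.998] F [ 0.59 -0.44 -1.7 ] op 0.251 ff 31.7 tz [-0.041 -0.027 -0.038] q6 [-0.1   0.07  2.07  0.07  1.01 -0.16]
[327.8433204  119.72332353]
[360.21063641 120.0852555 ]
[295.46038619 119.92626925]
[446.83150151 -19.28699652]
```

View pics/w2.png

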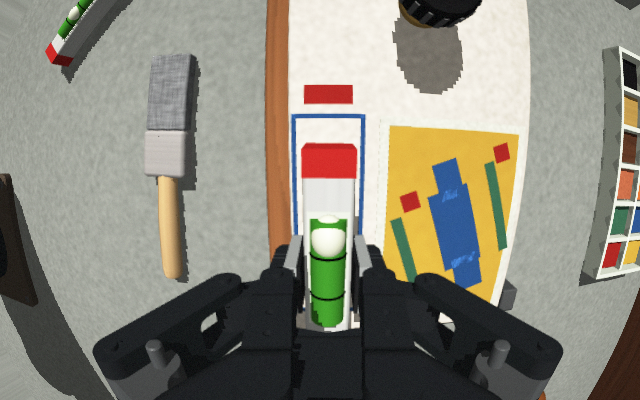

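The wrist view confirms the outline fit: its +y edge is at row 117 and its sides at columns 295 and 362. The level is aligned, so I'll lower it.

>>> {"method": "jog_arm", "body": {"deltas": "0.03 0 -0.6 0 0 0;0 0 -0.6 0 0 0;0 0 -0.5 0 0 0;0 0 -0.3 0 0 0;0 0 -0.15 0 0 0;0 0 0 0 0 0;0 0 0 0 0 0"}}

```text
time: 8.82
eef_pos: [0.5107, 0.0654, 0.0825]
tcp_rot: [0.699, 0.715, 0.021, -0.021]
contact_force: [0.3, -0.1, -1.6]
opening: 0.249
finger_force: 31.7
```

```bash
python3 st.py
```

```text
8.825 [0.5107 0.0654 0.0825] yang 0.023 zax [-0.     0.06  -0.998] F [ 0.34 -0.14 -1.58] op 0.249 ff 31.73 tz [-0.017 -0.032  0.043] q6 [-0.1   0.14  2.09  0.07  0.92 -0.17]
```

>>> {"method": "jog_arm", "body": {"deltas": "0 0 -0.07 0 0 0;0 0 -0.06 0 0 0;0 0 0 0 0 0"}}

```text
time: 9.2
eef_pos: [0.5109, 0.0656, 0.0819]
tcp_rot: [0.698, 0.715, 0.021, -0.022]
contact_force: [-5.9, 0.7, 10.8]
opening: 0.25
finger_force: 33.4
```

>>> {"method": "jog_arm", "body": {"deltas": "0 0 0.08 0 0 0;0 0 0 0 0 0"}}

```text
time: 9.45
eef_pos: [0.5111, 0.0654, 0.0824]
tcp_rot: [0.699, 0.715, 0.022, -0.021]
contact_force: [-0.4, -0.9, 5.7]
opening: 0.252
finger_force: 32.5
```

>>> {"method": "jog_arm", "body": {"deltas": "0 0 0 0 0 0;0 0 0 0 0 0;0 0 0 0 0 0;0 0 0.5 0 0 0;0 0 1 0 0 0;0 0 1 0 0 0;0 0 1 0 0 0;0 0 1 0 0 0;0 0 0 0 0 0;0 0 0 0 0 0", "gripper": 0.65}}

```text
time: 10.7
eef_pos: [0.5101, 0.0655, 0.1708]
tcp_rot: [0.699, 0.715, 0.021, -0.022]
contact_force: [0.2, 0.1, 0.3]
opening: 0.648
finger_force: 0.0
```

```bash
python3 st.py; python3 - <<'E'
from h import *
from fit import bw
c=shot('wrist','w3.png');np.savez('last_w.npz',**c)
S=[.5693,.1122,.0191]
for p in[(-.06,.13,.032),(-.06,.075,.04),(0,.22,.052)]:print(proj(c,bw(p,S),True))
E
```

```text
10.7 [0.5101 0.0655 0.1708] yang 0.023 zax [-0.002  0.06  -0.998] F [0.18 0.14 0.3 ] op 0.648 ff 0.0 tz [-0.033 -0.017 -0.015] q6 [-0.1   0.01  2.04  0.07  1.1  -0.15]
[327.64935203 142.98378547]
[327.39982475 222.99632444]
[422.23219613  11.513562  ]
```

View pics/w3.png

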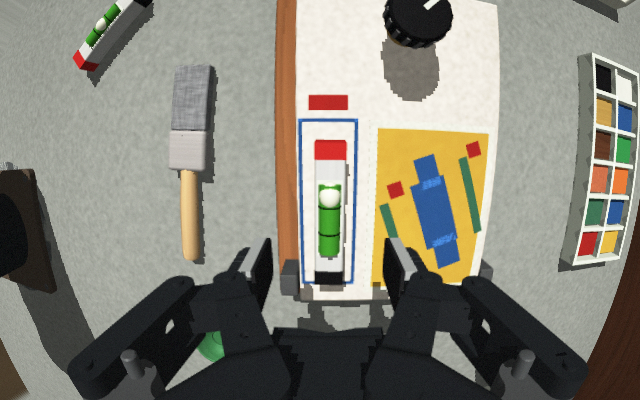

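The level lies in the outline, red end at (331,141) towards the mark and the fingers open. The wheel top at (418,13) is about 3 mm nearer in x than the fit says. I'll check which side the wrist camera is on before choosing the wheel grip yaw.

```bash
python3 - <<'E'
from h import *
c=dict(np.load('last_w.npz'));o,v=ray(c,(320,200),True);print(o,v)
for uv in[(416,13),(418,13),(420,12)]:print(atz(c,uv,.111,True))
E
```

```text
[0.50880892 0.12558858 0.29860319] [-0.01898793 -0.21428739 -0.97658608]
[0.5632 0.207  0.111 ]
[0.5646 0.2072 0.111 ]
[0.566  0.2081 0.111 ]
```

>>> {"method": "jog_arm", "body": {"deltas": "0 0.3 0 -0.6 0 0;0.2 0.5 0 0 0 1;0.2 0.5 0 0 0 1;0.2 0.5 0 0 0 1;0.2 0.5 0 0 0 1;0.2 0.5 0 0 0 1;0.2 0.5 0 0 0 1;0.2 0.5 0 0 0 1;0.2 0.5 0 0 0 1;0.2 0.5 0 0 0 1;0.2 0.5 0 0 0 1;0.2 0.5 0 0 0 1;0.2 0.5 0 0 0 1;0.2 0.3 0 0 0 1;0.15 0 0 0 0 1;0 0 0 0 0 1;0 0 0 0 0 1;0 0 0 0 0 1;0 0 0 0 0 1;0 0 0 0 0 1", "gripper": 0.85}}

```text
time: 13.25
eef_pos: [0.5647, 0.1973, 0.1697]
tcp_rot: [-0.177, 0.984, -0.0, -0.001]
contact_force: [0.3, -0.1, 0.7]
opening: 0.851
finger_force: 0.0
```

>>> {"method": "jog_arm", "body": {"deltas": "0 0 0 0 0 1;0 0 0 0 0 1;0 0 0 0 0 1;0 0 0 0 0 1;0 0 0 0 0 1;0 0 0 0 0 1;0 0 0 0 0 1;0 0 0 0 0 1;0 0 0 0 0 1;0 0 0 0 0 1;0 0 0 0 0 0.5;0 0 0 0 0 0;0 0 0 0 0 0"}}

```text
time: 14.88
eef_pos: [0.5651, 0.1973, 0.1705]
tcp_rot: [-0.645, 0.764, -0.0, -0.0]
contact_force: [-0.8, 0.3, 0.5]
opening: 0.85
finger_force: 0.0
```

```bash
python3 st.py; python3 - <<'E'
from h import *
c=shot('wrist','w4.png');print(ray(c,(320,200),True)[0])
for p in[(.565,.208,.111),(.587,.208,.111),(.543,.208,.111),(.565,.23,.111)]:print(proj(c,p,True))
E
```

```text
14.875 [0.5651 0.1973 0.1705] yang 2.972 zax [-0. -0. -1.] F [-0.83  0.29  0.51] op 0.85 ff 0.0 tz [ 0.008 -0.003 -0.08 ] q6 [ 0.17  0.2   1.84 -0.    1.11 -2.81]
[0.55382066 0.13073597 0.29447472]
[330.68243216 238.80873259]
[297.20433778 243.94946668]
[364.52234998 233.27966159]
[336.12395905 268.42872236]
```

View pics/w4.png

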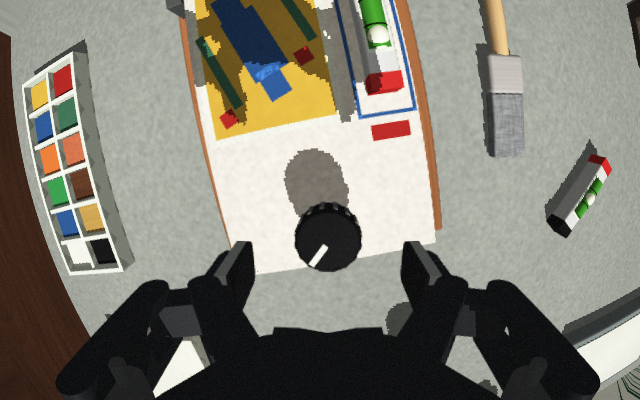

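The wheel top is centred at about (328,239), which puts it near (0.5665, 0.208). The level is visible at top right. Joint 6 is near its limit, so I'll back the yaw off 0.2, descend and grip.

>>> {"method": "jog_arm", "body": {"deltas": "0.07 0.53 0 0 0 -1;0 0 -0.6 0 0 -1;0 0 -0.7 0 0 0;0 0 -0.7 0 0 0;0 0 -0.6 0 0 0;0 0 -0.5 0 0 0;0 0 -0.4 0 0 0;0 0 -0.2 0 0 0;0 0 0 0 0 0;0 0 0 0 0 0"}}

```text
time: 16.18
eef_pos: [0.5672, 0.2081, 0.0978]
tcp_rot: [-0.566, 0.825, -0.001, 0.001]
contact_force: [0.0, -0.1, 0.3]
opening: 0.847
finger_force: 0.0
```

>>> {"method": "jog_arm", "body": {"deltas": "0 0 0 0 0 0;0 0 0 0 0 0;0 0 0 0 0 0;0 0 0 0 0 0;0 0 0 0 0 0;0 0 0 0 0 0", "gripper": 0, "squeeze": 50}}

```text
time: 16.92
eef_pos: [0.5665, 0.2083, 0.0973]
tcp_rot: [-0.566, 0.825, 0.0, 0.0]
contact_force: [-3.8, 2.9, 3.6]
opening: 0.5
finger_force: 50.2
```

```bash
python3 st.py
```

```text
16.925 [0.5665 0.2083 0.0973] yang 2.773 zax [ 0.  0. -1.] F [-3.76  2.86  3.57] op 0.5 ff 50.2 tz [0.478 0.628 0.009] q6 [ 0.18  0.3   1.86  0.    0.98 -2.59]
```

>>> {"method": "jog_arm", "body": {"deltas": "0 0.05 -0.25 0 0 0;0 0.05 -0.25 0 0 0;0 0.05 -0.25 0 0 0;0 0 -0.1 0 0 0;0 0 0 0 0 0;0 0 0 0 0 0"}}

```text
time: 17.68
eef_pos: [0.5666, 0.211, 0.0804]
tcp_rot: [-0.566, 0.825, -0.0, -0.0]
contact_force: [-5.9, 1.7, 5.2]
opening: 0.498
finger_force: 50.4
```

>>> {"method": "jog_arm", "body": {"deltas": "0 0 -0.1 0 0 0;0 0 -0.1 0 0 0;0 0 0 0 0 0;0 0 0 0 0 0"}}

```text
time: 18.18
eef_pos: [0.5666, 0.2109, 0.0769]
tcp_rot: [-0.566, 0.825, -0.0, -0.0]
contact_force: [-7.8, 0.5, 8.0]
opening: 0.498
finger_force: 50.5
```

```bash
python3 st.py
```

```text
18.175 [0.5666 0.2109 0.0769] yang 2.773 zax [-0.    -0.001 -1.   ] F [-7.79  0.47  7.97] op 0.498 ff 50.52 tz [ 0.173  1.029 -0.   ] q6 [ 0.19  0.33  1.86 -0.    0.95 -2.58]
```

>>> {"method": "jog_arm", "body": {"deltas": "-0.05 0 -0.1 0 0 0;-0.05 0 -0.1 0 0 0;0 0 0 0 0 0;0 0 0 0 0 0"}}

```text
time: 18.68
eef_pos: [0.5664, 0.2109, 0.0741]
tcp_rot: [-0.566, 0.825, -0.001, 0.002]
contact_force: [-3.6, -0.3, 9.1]
opening: 0.498
finger_force: 50.7
```

```bash
python3 st.py
```

```text
18.675 [0.5664 0.2109 0.0741] yang 2.773 zax [ 0.004 -0.001 -1.   ] F [-3.61 -0.35  9.1 ] op 0.498 ff 50.66 tz [0.039 0.724 0.023] q6 [ 0.19  0.33  1.87 -0.    0.94 -2.58]
```

Firmly pressed. Turning clockwise now, rising slightly as the wheel rises.

>>> {"method": "jog_arm", "body": {"deltas": "0 0 0.03 0 0 -0.6;0 0 0.03 0 0 -0.6;0 0 0.03 0 0 -0.6;0 0 0.03 0 0 -0.6;0 0 0.03 0 0 -0.6;0 0 0 0 0 -0.6;0 0 0 0 0 -0.6;0 0 0 0 0 0;0 0 0 0 0 0;0 0 0 0 0 0;0 0 0 0 0 0;0 0 0 0 0 0;0 0 0 0 0 0;0 0 0 0 0 0;0 0 0 0 0 0"}}

```text
time: 20.55
eef_pos: [0.5655, 0.2112, 0.0767]
tcp_rot: [-0.381, 0.924, -0.001, 0.001]
contact_force: [-5.3, 1.3, 8.8]
opening: 0.503
finger_force: 50.7
```

```bash
python3 st.py; python3 - <<'E'
from h import *
c=shot('wrist','w5.png');shot('top','t5.png');shot('scene','s5.png')
a=cv2.imread('pics/w5.png');t=cv2.imread('pics/t5.png')[130:230,200:350];s=cv2.imread('pics/s5.png')[140:240,290:440]
b=np.vstack([cv2.resize(t,(300,200)),cv2.resize(s,(300,200))]);cv2.imwrite('pics/m5.png',np.hstack([a,b])[:, :][:, 0:940] if 0 else cv2.resize(np.hstack([a,b]),(800,340)))
E
```

```text
20.55 [0.5655 0.2112 0.0767] yang 2.353 zax [ 0.002 -0.    -1.   ] F [-5.31  1.26  8.85] op 0.503 ff 50.69 tz [0.211 0.963 0.028] q6 [ 0.19  0.33  1.87 -0.    0.94 -2.16]
```

View pics/m5.png

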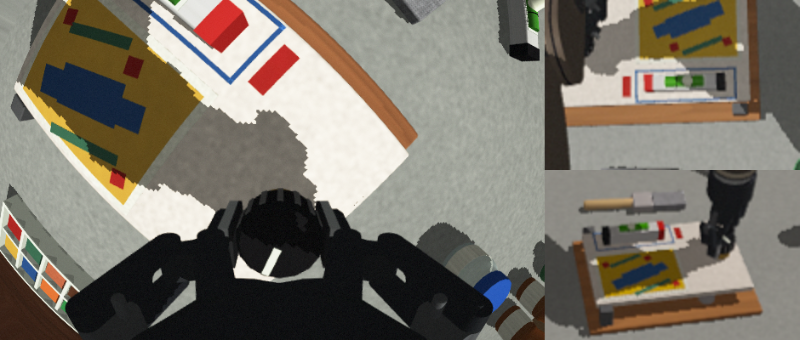

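The wrist picture only shows part of the vial, but top and scene both see the level; the bubble is now near mid-vial in top. I'll measure it from rectified strips.

```bash
cat > bub.py <<'E'
from h import *
from fit import bw
import sys
S=[.5693,.1122,.0191]
def strip(c,dx):
    ys=np.arange(.0,.15,.0005);xs=np.arange(-.02,.02,.0005)-.0575+dx
    # homography of the plane z=.038 in board frame
    P=np.array([[x,y,.038] for x in(xs[0],xs[-1]) for y in(ys[0],ys[-1])])
    im=np.array([proj(c,bw(p,S,-.012)) for p in P],np.float32)
    d=np.array([[0,len(xs)-1],[len(ys)-1,len(xs)-1],[0,0],[len(ys)-1,0]],np.float32)
    return cv2.warpPerspective(c['color'],cv2.getPerspectiveTransform(im,d),(len(ys),len(xs)),flags=cv2.INTER_CUBIC)
out=[]
for n in('top','scene'):
    c=shot(n);s=strip(c,0);out.append(cv2.resize(s,None,fx=2.6,fy=2.6,interpolation=cv2.INTER_NEAREST))
    b,g,r=[s[:,:,i].astype(float) for i in range(3)]
    gs=g-(b+r)/2
    row=gs.sum(1).argmax();pr=gs[row-6:row+7].mean(0);v=s[row-6:row+7].mean(0)
    print(n,'row',row)
    for k in range(60,250,6):print(round(k*.5),int(pr[k:k+6].mean()),v[k:k+6].mean(0).astype(int).tolist(),end=' | ')
    print()
cv2.imwrite('pics/'+sys.argv[1],np.vstack(out))
E
python3 bub.py b1.png
```

```text
top row 50
30 0 [61, 60, 61] | 33 0 [116, 117, 118] | 36 0 [116, 118, 119] | 39 1 [116, 118, 119] | 42 0 [116, 117, 118] | 45 4 [119, 125, 123] | 48 32 [61, 100, 73] | 51 52 [22, 84, 40] | 54 53 [22, 84, 41] | 57 51 [25, 85, 42] | 60 57 [16, 82, 35] | 63 28 [55, 89, 68] | 66 7 [109, 123, 122] | 69 7 [112, 126, 124] | 72 9 [108, 124, 122] | 75 27 [76, 111, 91] | 78 68 [36, 116, 60] | 81 83 [41, 139, 70] | 84 70 [33, 115, 57] | 87 93 [46, 157, 80] | 90 96 [40, 154, 75] | 93 95 [41, 154, 75] | 96 100 [32, 151, 68] | 99 66 [96, 177, 124] | 102 5 [203, 212, 211] | 105 0 [207, 208, 211] | 108 0 [204, 207, 208] | 111 1 [205, 208, 209] | 114 1 [205, 208, 209] | 117 -38 [118, 122, 202] | 120 -72 [48, 51, 199] | 123 -74 [43, 46, 198] | 
scene row 38
30 0 [79, 81, 83] | 33 0 [93, 95, 99] | 36 0 [91, 94, 97] | 39 0 [91, 94, 96] | 42 0 [92, 95, 97] | 45 11 [75, 91, 83] | 48 48 [14, 69, 27] | 51 55 [3, 67, 20] | 54 54 [5, 70, 26] | 57 54 [6, 70, 26] | 60 38 [30, 76, 47] | 63 13 [81, 102, 96] | 66 4 [101, 114, 117] | 69 4 [100, 113, 116] | 72 6 [95, 109, 110] | 75 31 [45, 86, 65] | 78 49 [8, 67, 27] | 81 55 [4, 67, 21] | 84 81 [5, 102, 37] | 87 106 [8, 137, 53] | 90 105 [10, 139, 56] | 93 107 [5, 136, 51] | 96 85 [37, 140, 73] | 99 31 [125, 164, 142] | 102 0 [176, 181, 186] | 105 -2 [179, 181, 187] | 108 0 [181, 185, 188] | 111 2 [187, 191, 191] | 114 -24 [128, 132, 186] | 117 -68 [33, 38, 180] | 120 -77 [13, 19, 180] | 123 -68 [33, 39, 181] |
```

View pics/b1.png

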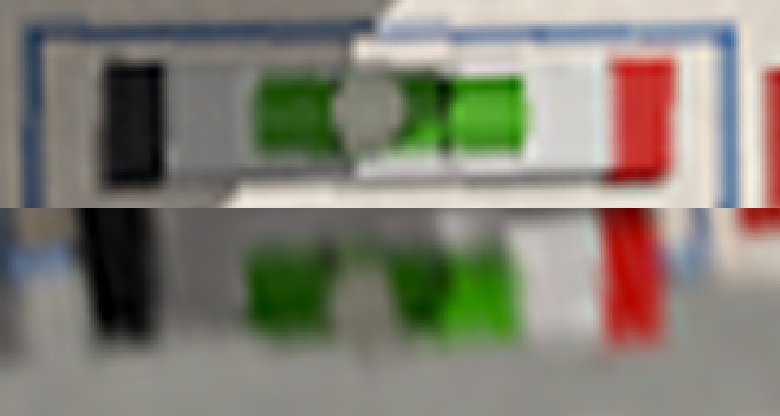

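Top strip: the vial spans 48.5 to 100.5 mm and the bubble is centred at 70.7 mm, so it is about 4 mm off centre towards the black end (-0.0095 rad). That needs about 0.38 rad more clockwise.

>>> {"method": "jog_arm", "body": {"deltas": "0 0 0.02 0 0 -0.6;0 0 0.02 0 0 -0.6;0 0 0.02 0 0 -0.6;0 0 0.02 0 0 -0.6;0 0 0.02 0 0 -0.6;0 0 0 0 0 -0.6;0 0 0 0 0 -0.3;0 0 0 0 0 0;0 0 0 0 0 0;0 0 0 0 0 0;0 0 0 0 0 0;0 0 0 0 0 0;0 0 0 0 0 0;0 0 0 0 0 0;0 0 0 0 0 0;0 0 0 0 0 0;0 0 0 0 0 0"}}

```text
time: 22.92
eef_pos: [0.5649, 0.2117, 0.0785]
tcp_rot: [-0.195, 0.981, 0.0, 0.0]
contact_force: [-7.3, 3.3, 8.8]
opening: 0.498
finger_force: 50.7
```

```bash
python3 st.py;python3 bub.py b2.png
```

```text
22.925 [0.5649 0.2117 0.0785] yang 1.964 zax [ 0.  0. -1.] F [-7.35  3.32  8.8 ] op 0.498 ff 50.72 tz [0.514 1.159 0.18 ] q6 [ 0.19  0.33  1.87  0.    0.95 -1.77]
top row 50
30 0 [73, 72, 73] | 33 0 [121, 123, 123] | 36 0 [115, 117, 117] | 39 0 [116, 117, 118] | 42 0 [116, 118, 118] | 45 5 [118, 126, 123] | 48 32 [62, 101, 74] | 51 54 [20, 83, 38] | 54 53 [20, 84, 40] | 57 52 [22, 84, 41] | 60 54 [23, 87, 42] | 63 37 [12, 57, 26] | 66 41 [40, 90, 57] | 69 9 [105, 122, 119] | 72 7 [114, 128, 126] | 75 9 [115, 133, 130] | 78 26 [99, 134, 116] | 81 76 [53, 144, 80] | 84 67 [30, 110, 54] | 87 91 [48, 155, 80] | 90 90 [51, 157, 84] | 93 93 [44, 154, 78] | 96 100 [30, 148, 65] | 99 58 [110, 181, 134] | 102 2 [210, 215, 216] | 105 0 [205, 207, 210] | 108 0 [204, 207, 208] | 111 1 [206, 209, 209] | 114 0 [201, 204, 208] | 117 -49 [91, 96, 200] | 120 -71 [46, 51, 199] | 123 -72 [44, 48, 198] | 
scene row 36
30 0 [83, 84, 87] | 33 0 [91, 93, 96] | 36 0 [88, 91, 94] | 39 0 [89, 91, 95] | 42 1 [88, 92, 95] | 45 16 [66, 88, 76] | 48 52 [8, 68, 24] | 51 57 [2, 69, 22] | 54 56 [2, 69, 23] | 57 57 [1, 70, 25] | 60 55 [2, 67, 22] | 63 40 [12, 61, 29] | 66 24 [58, 91, 75] | 69 7 [100, 116, 117] | 72 4 [105, 118, 121] | 75 7 [96, 111, 112] | 78 26 [52, 88, 70] | 81 43 [8, 59, 23] | 84 59 [0, 70, 20] | 87 99 [0, 122, 45] | 90 111 [0, 136, 50] | 93 109 [0, 130, 41] | 96 83 [37, 136, 69] | 99 30 [131, 168, 146] | 102 0 [182, 187, 192] | 105 -2 [182, 183, 190] | 108 0 [181, 184, 187] | 111 0 [183, 186, 187] | 114 -24 [125, 129, 183] | 117 -68 [34, 39, 180] | 120 -80 [9, 14, 180] | 123 -69 [30, 36, 180] |
```

View pics/b2.png

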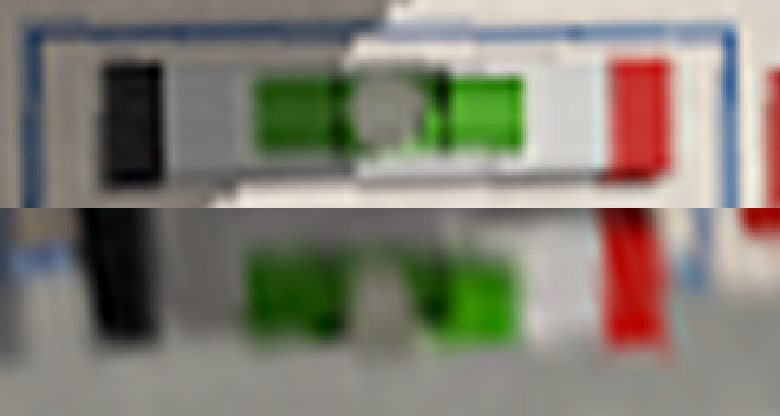

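The bubble is centred between the rings: about 74.2 mm against a ring middle of about 74.8 mm in top, and equal in scene. The wheel is gripped at 50 N and pressed at 8.8 N, so I'm handing in.

```bash
python3 -c "
from h import *
print(ctrl.sign_off())"
```

```text
the job is handed in; nothing more can be done
None
```

I handed the job in at about 23 s; no verdict came back. The level lies in the outline with its red end to the mark and has been let go of. The wheel was still gripped (50 N) and pressed down (8.8 N), with the bubble within about 1 mm of centre.

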